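Snap a carrying handle into a wooden case and tug-test it

ROBOT

A 7-joint arm with a two-finger parallel gripper is mounted at the origin on the work surface. World frame = base frame: x ahead of the robot, y to its left, z up, the work surface at z = 0. Lengths are in m, angles in rad, forces in N, time in s.
With the tool pointing down it reaches from about 0.4 to 0.9 m from the base axis. Payload 5.6 kg.
Tool frame: the origin (TCP) lies on the centre line of the jaws, within the pads' length; the fingertips stand env.tip_reach ahead of it and the grasp point (between the pads) is the TCP (env.tip_reach is the distance from the TCP to the fingertips, in m); z points along the fingers, y is the line along which they close (so a half turn about z gives the same grasp; the last joint's range is limited). The gripper opens to 92 mm and grips with 3 to 60 N. Pads are 20 mm wide; open, the fingers measure 128 mm over their backs; the gripper's body (75 mm by 189 mm) begins 69 mm behind the grasp point.
Start: joints at [1.185, 0.468, -0.012, 1.603, 0.006, 1.071, -0.056], TCP at [0.218, -0.612, 0.204] pointing down, gripper open.
Joint ranges: [-2.53, 2.53], [-0.31, 2.02], [-1.57, 1.55], [0.28, 2.44], [-1.29, 4.43], [0.15, 1.84], [-2.92, 2.92]. Speed limits (rad/s): [2.57, 2.57, 3.14, 3.14, 3.14, 3.14, 3.14].

INTERFACE

Orientations are given as a unit quaternion [x, y, z, w].
In Python, from plant import env, eyes gives the robot as it stands.
- The arm moves only by the shell command python3 -m crank 'ROWS' [OPENING]. ROWS is JSON, a list of rows, each a list of 6 numbers: the shift along the tool's x, y, z in units of 40 mm (1.0 is 40 mm), then the turn, a rotation vector about the tool's x, y, z in rad. A call has 1 to 5 rows; each row shifts and turns the commanded pose from where the row before left it, along the tool's axes as they then stand; what a row does not reach is not made up. A row lasts 1/12 s, in which the tool goes at most 41.7 mm and 7.16 degrees, less where a joint would pass 70% of its speed; a pose out of reach is approached as far as the arm can. A call is refused whole if a number of a shift passes 1 or a number of a turn 0.125, either way. A call with a gripper value outside its range is refused whole. OPENING is the finger opening in mm, from 0 to 91.9, set as the call begins (- or left out, the last holds). The fingers move at their own pace and stop on an object; the grip force is fixed at half the most. Time passes only in rows, so rows that do not move let the fingers close. It gives the time, the measured TCP pose, the force, the opening and the grip force at its end, in the units of the state.
- env.sense(): the state, without advancing time (a new reading comes with each control period).
- eyes.read_camera(name): name is "side" or "top"; returns the picture (480x640x3 uint8, red, green, blue); there is no depth.
- eyes.camera_params(name): a dict with "mtx" (3x3 intrinsics, pixels), "rvec" (rotation vector, rad) and "tvec" (3), from world to camera coordinates, as OpenCV has them. Camera axes: x right, y down, z forward; pixel columns grow to the right and rows downward; lengths in m; the calibration is good to about 2 mm. A picture is of the moment at which its call begins. camera_params takes no time and is no camera call.
- env.close_job(): hands the job in; it is judged then, once.
The state is a dict: "t": time; "q": joint angles; "qd": joint speeds; "effort": joint torques, N m; "tcp_pos": TCP position; "ee_rot": TCP orientation; "ft_force": force on the tool from outside, world axes, zero at the start; "moment": the same for the moment, N m; "grip_width": finger opening in m; "finger_force": force on a finger pad.
Only numpy, scipy, OpenCV 4.12 (cv2) and the standard library are available. Lean on these libraries where they do the work, as an engineer would, in place of code of your own. Each camera call takes 0.05 s, during which the arm holds its last target. There are 200 camera calls.

TASK

Take the longer of the two black handles out of the wooden holder and press it into the two holes in the lid of the clamped wooden case until both feet have snapped fully home and the handle sits flush. Then prove the joint: pull the handle straight up with about 15 N, hold that steadily for a good second, and let go, leaving it in place. The lid is thin, so never press or pull on it with more than 30 N, and leave the other things where they are.

Things in the scene. Friction and masses are not known exactly. Their poses are not given: they have to be found in the camera images.
- handle_long: The longer black bridge handle, loose, about 60 g, upright in one of the holder's grooves (which one varies). Origin: midway between its feet, level with the underside of its two round flanges (diameter 22 mm, 4 mm thick, at y = +-48 mm); z up, y along the handle. Two posts carry a bar 108 mm long (y). The same either way round (half a turn about z).
- long_grip (a point): Middle of the long handle's bar, 34 mm above the handle's origin: the place to grip. The bar is 10 mm wide (x) and 10 mm high; the space under it is free for 25 mm, down to the flanges, over 84 mm along y.
- long_foot (a point): Tip of one of the long handle's two snap feet, 24.5 mm below its origin, at y = +48 mm (the other at -48 mm). Each foot is a neck, 6 mm in diameter and 15.5 mm long, under the flange, then a barbed head of diameter 12.4 mm that tapers from 17 mm below the origin to a 5 mm tip.
- handle_short: The shorter black handle, same form and heights, but its feet at y = +-32 mm (bar 76 mm long). It does not fit the case and stays in its groove.
- holder: Fixed wooden holder block, 160 (x) x 190 (y) x 34 mm high. Origin: centre of its underside. Two grooves, 15 mm wide and 28 mm deep, run along its y at x = -45 and +45 mm; a handle's flanges rest on its top and the feet hang in the groove. It may stand on either side of the bench.
- case: Closed maple case, 140 (x) x 200 (y) mm, lid top 76 mm above the bench. Origin: at bench height under the lid's centre. It cannot move: it is held on a plywood jig board (180 x 320 x 12 mm) by two steel toggle clamps whose pads press on the lid at y = +-89 mm and whose masts stand at y = +-140 mm, up to 107 mm above the bench.
- seat (a point): Centre of the lid's top face, midway between the holes; z up, y along the line of the holes. The handle is home when its origin is here, its y along this y (either way). Snapped home, it has 1.5 to 5.5 mm of free play up and down, different from case to case; pulled up, its barbs then bear on the spring jaws under the lid and it gives no farther.
- lid (a joint): How far the thin lid bows under load, in m: + up when the handle is pulled, - down when it is pressed, 0 unloaded. It is stiff: 1 mm for 30 N, so 0.5 mm for 15 N.
- hole_left (a point): Centre of one round hole, 14 mm in diameter, through the 6 mm lid, ringed by a flat black collar, at the lid's top face, y = +48 mm from the seat. Spring jaws below the hole grip a foot: the feet meet them when the flanges are 12 to 16 mm above the lid; pushing both through takes 8 to 16 N in all, easing at 7 to 11 mm, then little until the flanges lie on the lid.
- hole_right (a point): Centre of the other hole, at y = -48 mm from the seat, the same as the first.
- glue: White glue bottle, 52 mm in diameter, 130 mm tall, standing beyond the work. Origin: centre of its underside. Leave it alone.
- hammer: Hammer, 260 mm long, lying beyond the work. Leave it alone.
- tray: Small empty maple tray, 90 x 130 x 22 mm, beyond the work. Origin: centre of its underside. Leave it alone.
Mind the look-alikes: they are no part of the job. Leave any blue look-alike of the handle_long alone.

How it is judged:
By the outcome, as a careful person would: the job done as asked, in the order asked, and still so for the second after the job is handed in, with the robot touching nothing.
It also fails if it takes over 69 s, if anything falls off the work surface, if the arm or the gripper's body presses on something with over 40 N, if the wrist force passes 120 N, or if a joint passes its speed limit or range.

## Working session

There is one attempt and no reset: what is moved stays moved. The work goes in short steps, Python scripts to look and compute and a shell command to move; the robot and the scene stay as the last step left them, time stands still between calls to the robot, and variables do not carry over. Pictures are saved under pics/ and viewed, at most 10 in all, crops included, and the job is handed in when it is done.

```bash
ls; mkdir -p pics
python3 - <<'E'
from plant import env, eyes
import cv2, numpy as np
for n in("top","side"):
    im=eyes.read_camera(n); cv2.imwrite(f"pics/{n}0.png",im[:,:,::-1])
    p=eyes.camera_params(n); R=cv2.Rodrigues(np.array(p["rvec"]))[0]
    print(n,np.round(p["mtx"],1).tolist(),"C",np.round(-R.T@np.array(p["tvec"]).ravel(),3),np.round(R,2).tolist())
s=env.sense();print(s,env.tip_reach)
E
```

```text
pics
top [[575.9, 0.0, 322.2], [0.0, 575.9, 239.3], [0.0, 0.0, 1.0]] C [0.494 0.049 1.431] [[-0.02, -1.0, -0.02], [-0.99, 0.03, -0.1], [0.1, 0.02, -0.99]]
side [[450.8, 0.0, 327.5], [0.0, 450.8, 240.4], [0.0, 0.0, 1.0]] C [0.392 0.697 0.839] [[-0.95, -0.3, 0.0], [-0.22, 0.71, -0.67], [0.2, -0.64, -0.74]]
{'t': 0.1, 'q': array([ 1.18497699,  0.46826479, -0.01159977,  1.60351842,  0.00604674,
        1.07141505, -0.05632083]), 'qd': array([-4.17154336e-05, -6.94375160e-04, -1.09836875e-03, -1.45412814e-03,
       -1.17972312e-03,  4.25505936e-05, -2.16565321e-03]), 'effort': array([ 5.53336740e-04, -5.21648240e+01, -1.24948472e-02, -2.44365066e+01,
       -5.67951961e-02,  1.40989793e-02,  2.28334966e-05]), 'tcp_pos': array([ 0.21823247, -0.61169775,  0.20305684]), 'ee_rot': array([ 9.85350592e-01,  1.70539122e-01, -2.10642161e-04, -7.57510374e-04]), 'ft_force': array([-0.92394268, -0.02508636,  0.58809516]), 'moment': array([-0.03293198,  0.02618154, -0.04416967]), 'finger_force': 0.0, 'grip_width': 0.0920223691276501} 0.019
```

View pics/top0.png

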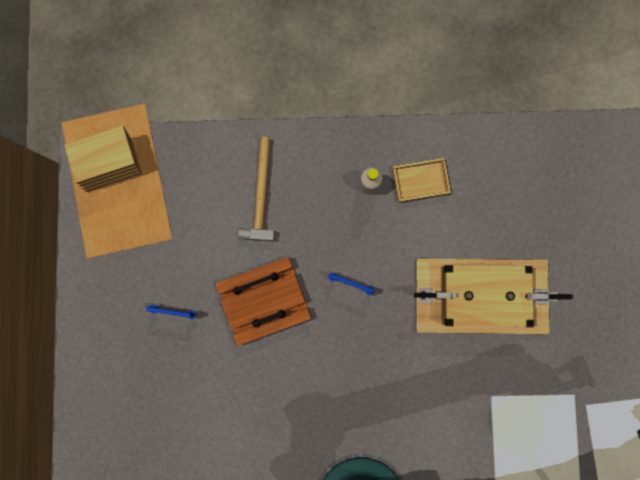

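View pics/side0.png

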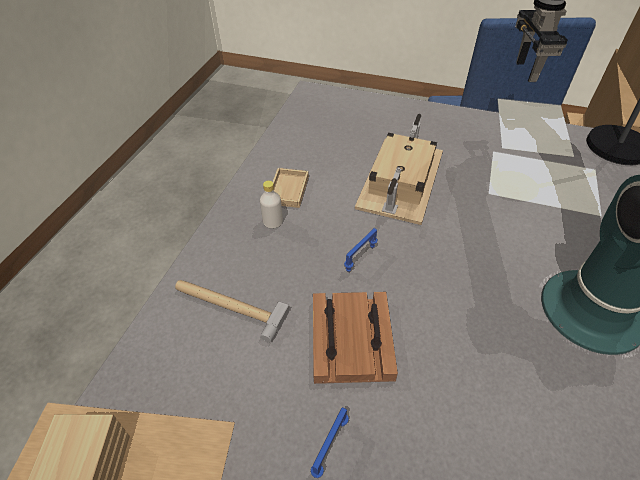

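Top view: the long black handle spans (237,291)–(276,276) in the upper groove, and the short one is at (270,318). Blue look-alikes lie at (172,312) and (352,284). The holes are at (469,296) and (511,296). The candidates for the long handle are black upper (257,283), black lower (270,318) and the two blue ones. I choose black upper (257,283) and will check it in a close crop.

```bash
cat > h.py <<'E'
import cv2, numpy as np
from plant import env, eyes
from scipy.spatial.transform import Rotation as Ro
def ray(n,uv,z):
    p=eyes.camera_params(n); R=cv2.Rodrigues(np.array(p["rvec"]))[0]; C=-R.T@np.array(p["tvec"]).ravel()
    d=R.T@np.linalg.inv(np.array(p["mtx"]))@np.array([uv[0],uv[1],1.]); return C+d*(z-C[2])/d[2]
def proj(n,X):
    p=eyes.camera_params(n); return cv2.projectPoints(np.float64(X).reshape(-1,1,3),np.array(p["rvec"]),np.array(p["tvec"]),np.array(p["mtx"]),None)[0].reshape(-1,2)
def blobs(im,roi,thr=60,amin=15):
    x0,y0,x1,y1=roi; c=im[y0:y1,x0:x1]; m=(c.max(2)<thr).astype(np.uint8)
    n,l,s,ce=cv2.connectedComponentsWithStats(m)
    out=[]
    for i in range(1,n):
        if s[i,4]>=amin:
            ys,xs=np.where(l==i); pts=np.c_[xs+x0,ys+y0].astype(np.float32)
            out.append((int(s[i,4]),ce[i]+[x0,y0],cv2.minAreaRect(pts),pts))
    return out
E
python3 - <<'E'
from h import *
t=cv2.imread("pics/top0.png")[:,:,::-1]; s=cv2.imread("pics/side0.png")[:,:,::-1]
for n,im,roi in(("top",t,(215,255,315,345)),("top",t,(455,280,525,310)),("side",s,(310,285,400,385)),("side",s,(375,135,440,200))):
    print(n,roi)
    for a,c,r,p in blobs(im,roi):
        q=p-p.mean(0); v=np.linalg.svd(q,full_matrices=False)[2][0]; k=q@v; e=[p.mean(0)+v*k.min(),p.mean(0)+v*k.max()]
        z=.073 if roi[0] in(215,310) else .076
        print(a,np.round(c,1),np.round(r[1],1),"world",np.round(ray(n,c,z),4),"ends",[np.round(ray(n,x,.038),4).tolist() for x in e])
a=cv2.resize(t[250:350,210:320],None,fx=4,fy=4,interpolation=cv2.INTER_CUBIC)
b=cv2.resize(t[270:325,450:530],None,fx=4,fy=4,interpolation=cv2.INTER_CUBIC)
o=np.zeros((400,770,3),np.uint8);o[:,:440]=a;o[:220,445:765]=b
cv2.imwrite("pics/crop1.png",o[:,:,::-1])
E
```

```text
top (215, 255, 315, 345)
234 [254.9 283.1] [ 7.6 48.9] world [0.5281 0.2374 0.073 ] ends [[0.549, 0.1852, 0.038], [0.51, 0.2967, 0.038]]
204 [268.9 318.1] [ 7.6 35.7] world [0.4455 0.2054 0.073 ] ends [[0.4578, 0.1681, 0.038], [0.4311, 0.2496, 0.038]]
top (455, 280, 525, 310)
26 [468.4 295.5] [7. 7.] world [ 0.4872 -0.261   0.076 ] ends [[0.4954, -0.2643, 0.038], [0.4796, -0.2746, 0.038]]
24 [509.8 295.6] [7. 7.] world [ 0.4848 -0.3567  0.076 ] ends [[0.4931, -0.3683, 0.038], [0.4763, -0.3678, 0.038]]
side (310, 285, 400, 385)
372 [330.2 330. ] [60.1 10. ] world [0.5205 0.2608 0.073 ] ends [[0.5513, 0.1693, 0.038], [0.5053, 0.3012, 0.038]]
311 [374.7 327.1] [45.3  9.3] world [0.4395 0.2288 0.073 ] ends [[0.4585, 0.1536, 0.038], [0.427, 0.2545, 0.038]]
side (375, 135, 440, 200)
16 [433.6 142.8] [5.7 2.9] world [ 0.4177 -0.4017  0.076 ] ends [[0.4279, -0.4585, 0.038], [0.4104, -0.4544, 0.038]]
50 [391.5 186.5] [ 4.5 15.6] world [ 0.493  -0.1829  0.076 ] ends [[0.4962, -0.2602, 0.038], [0.4996, -0.1981, 0.038]]
61 [419.7 186.5] [7.3 8.7] world [ 0.4243 -0.2047  0.076 ] ends [[0.4235, -0.2695, 0.038], [0.4282, -0.2307, 0.038]]
```

View pics/crop1.png

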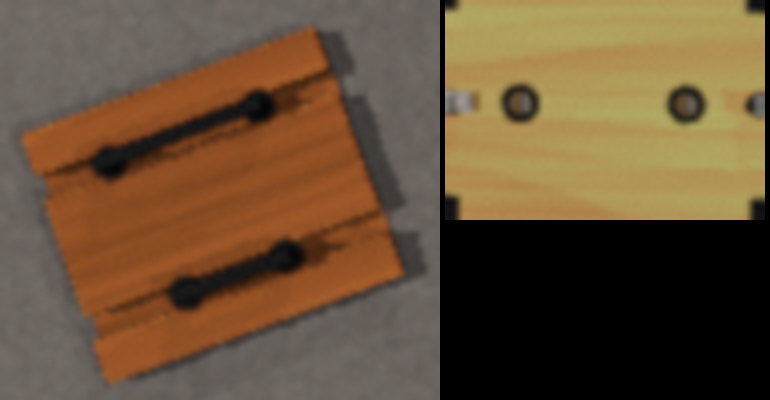

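The crop confirms it: the upper black handle (flanges near (237,290) and (275,276.5), about 112 mm overall) is the long one. The short one measures about 81 mm. The collars are clean rings at about (468.7,295.7) and (510.5,296).

```bash
cat >> h.py <<'E'
def ring(im,uv,r=9,f=8):
    u,v=int(uv[0]),int(uv[1]); g=cv2.cvtColor(np.ascontiguousarray(im[v-r:v+r+1,u-r:u+r+1]),cv2.COLOR_RGB2GRAY)
    g=cv2.resize(g,None,fx=f,fy=f,interpolation=cv2.INTER_CUBIC); m=(g<90).astype(np.uint8)
    c=max(cv2.findContours(m,cv2.RETR_EXTERNAL,cv2.CHAIN_APPROX_NONE)[0],key=cv2.contourArea)
    (a,b),R=cv2.minEnclosingCircle(c); M=cv2.moments(cv2.convexHull(c)); a,b=M['m10']/M['m00'],M['m01']/M['m00']
    return np.array([u-r+(a+.5)/f-.5,v-r+(b+.5)/f-.5]),R/f
def todo(pos,yaw):
    """tool-frame remaining shift (40 mm units) after turning; yaw = angle of tool y (mod pi)"""
    s=env.sense(); M=Ro.from_quat(s["ee_rot"]).as_matrix(); y=np.arctan2(M[1,1],M[0,1])
    d=(yaw-y+np.pi/2)%np.pi-np.pi/2; M2=Ro.from_rotvec([0,0,d]).as_matrix()@M
    print("t",round(s["t"],2),"tcp",np.round(s["tcp_pos"],4),"yaw",round(y,4),"tool z",np.round(M[:,2],4),"F",np.round(s["ft_force"],1),"w",round(s["grip_width"],4))
    print(" turn z",round(-d,4),"| shift now",np.round(M.T@(np.array(pos)-s["tcp_pos"])/.04,3),"| shift after turn",np.round(M2.T@(np.array(pos)-s["tcp_pos"])/.04,3))
E
python3 - <<'E'
from h import *
t=cv2.imread("pics/top0.png")[:,:,::-1]; s=cv2.imread("pics/side0.png")[:,:,::-1]
H=[]
for n,im,c in(("top",t,(468.7,295.7)),("top",t,(510.4,296)),("side",s,(401,169)),("side",s,(408,148))):
    uv,R=ring(im,c,9 if n=="top" else 6); X=ray(n,uv,.076); print(n,np.round(uv,2),round(R,2),np.round(X,4)); H.append(X)
for a,b in((0,1),(2,3)):
    d=H[a]-H[b]; print("mid",np.round((H[a]+H[b])/2,4),"len",np.linalg.norm(d),"ang",np.arctan2(d[1],d[0])-np.pi/2)
e=[ray("top",x,.037) for x in((236.6,290),(274.8,276.2))]; d=e[0]-e[1]
g=(e[0]+e[1])/2; print("handle",g,np.linalg.norm(d[:2]),"yaw",np.arctan2(d[1],d[0])-np.pi/2)
todo([*g[:2],.2],np.arctan2(d[1],d[0])-np.pi/2)
E
```

```text
top [468.36 295.37] 4.85 [ 0.4875 -0.261   0.076 ]
top [509.84 295.65] 4.7 [ 0.4846 -0.3569  0.076 ]
side [400.96 167.86] 3.84 [ 0.4844 -0.264   0.076 ]
side [407.93 147.41] 4.1 [ 0.4831 -0.3584  0.076 ]
mid [ 0.4861 -0.3089  0.076 ] len 0.09590833957274637 ang -0.030334267416533
mid [ 0.4837 -0.3112  0.076 ] len 0.09446388701017665 ang -0.013527059618815063
handle [0.52900124 0.24047391 0.037     ] 0.09816463081399256 yaw 0.3221963205923186
t 0.1 tcp [ 0.2182 -0.6117  0.2031] yaw -1.228 tool z [-7.0e-04  1.4e-03 -1.0e+00] F [-0.9 -0.   0.6] w 0.092
 turn z -1.5502 | shift now [ 14.477 -17.454   0.101] | shift after turn [17.748 14.116  0.052]
```

```bash
python3 -m crank '[[0,0,0,0,0,-0.12],[0,0,0,0,0,-0.12],[0,0,0,0,0,-0.12],[0,0,0,0,0,-0.12],[0,0,0,0,0,-0.12]]' 91; python3 -m crank '[[0,0,0,0,0,-0.12],[0,0,0,0,0,-0.12],[0,0,0,0,0,-0.12],[0,0,0,0,0,-0.12],[0,0,0,0,0,-0.12]]';python3 -m crank '[[0,0,0,0,0,-0.12],[0,0,0,0,0,-0.12],[0,0,0,0,0,-0.12]]'
```

```text
t: 0.52
tcp_pos: [0.2183, -0.6119, 0.2033]
ee_rot: [0.89, 0.457, 0.0, -0.001]
ft_force: [-0.2, -0.3, 0.4]
grip_width: 0.0908
finger_force: 0.0
t: 0.93
tcp_pos: [0.2183, -0.6119, 0.2033]
ee_rot: [0.715, 0.699, 0.0, -0.0]
ft_force: [-0.6, -1.1, -0.5]
grip_width: 0.091
finger_force: 0.0
t: 1.18
tcp_pos: [0.2182, -0.6119, 0.2033]
ee_rot: [0.578, 0.816, 0.0, -0.0]
ft_force: [0.5, -0.3, 0.2]
grip_width: 0.0913
finger_force: 0.0
```

```bash
python3 -m crank '[[0.77,0.61,0,0,0,0],[0.77,0.61,0,0,0,0],[0.77,0.61,0,0,0,0],[0.77,0.61,0,0,0,0],[0.77,0.61,0,0,0,0]]' >/dev/null; python3 -m crank '[[0.77,0.61,0,0,0,0],[0.77,0.61,0,0,0,0],[0.77,0.61,0,0,0,0],[0.77,0.61,0,0,0,0],[0.77,0.61,0,0,0,0]]' >/dev/null; python3 -m crank '[[0.77,0.61,0,0,0,0],[0.77,0.61,0,0,0,0],[0.77,0.61,0,0,0,0],[0.77,0.61,0,0,0,0],[0.77,0.61,0,0,0,0]]' >/dev/null;  python3 -m crank '[[0.77,0.61,0,0,0,0],[0.77,0.61,0,0,0,0],[0.77,0.61,0,0,0,0],[0.77,0.61,0,0,0,0],[0.77,0.61,0,0,0,0]]'; python3 -m crank '[[0.77,0.61,0,0,0,0],[0,0,0,0,0,0]]' >/dev/null
python3 - <<'E'
from h import *
im=eyes.read_camera("top"); cv2.imwrite("pics/top1.png",im[:,:,::-1])
im=eyes.read_camera("side"); cv2.imwrite("pics/side1.png",im[:,:,::-1])
todo([.529,.2405,.12],.333)
E
```

```text
t: 2.85
tcp_pos: [0.4792, 0.1308, 0.2036]
ee_rot: [0.581, 0.814, -0.0, 0.0]
ft_force: [1.3, -0.8, 0.3]
grip_width: 0.091
finger_force: 0.0
t 3.12 tcp [0.4915 0.1681 0.2033] yaw 0.336 tool z [-1.5e-03  6.0e-04 -1.0e+00] F [-0.5 -0.9 -0.8] w 0.0907
 turn z 0.003 | shift now [1.397 1.486 2.082] | shift after turn [1.402 1.481 2.082]
```

```bash
python3 -m crank '[[0.7,0.7,0,0,0,0],[0.7,0.75,0,0,0,0],[0,0,0.9,0,0,0],[0,0,0.9,0,0,0],[0,0,0,0,0,0]]'
python3 - <<'E'
from h import *
a=eyes.read_camera("top"); b=eyes.read_camera("side")
A=cv2.resize(a[245:345,210:310],None,fx=4,fy=4,interpolation=cv2.INTER_CUBIC)
B=cv2.resize(b[265:365,295:395],None,fx=4,fy=4,interpolation=cv2.INTER_CUBIC)
cv2.imwrite("pics/c2.png",np.hstack([A,B])[:,:,::-1])
todo([.529,.2405,.068],.333)
s=env.sense(); print(proj("top",s["tcp_pos"]),proj("side",s["tcp_pos"]))
E
```

```text
t: 3.53
tcp_pos: [0.525, 0.2337, 0.1255]
ee_rot: [0.581, 0.814, -0.005, -0.003]
ft_force: [-0.8, -0.9, -0.9]
grip_width: 0.0909
finger_force: 0.0
t 3.63 tcp [0.5281 0.2361 0.1314] yaw 0.3301 tool z [-0.0027 -0.0017 -1.    ] F [-0.1  0.5 -0.3] w 0.0912
 turn z -0.0029 | shift now [0.099 0.061 1.584] | shift after turn [0.099 0.062 1.584]
[[251.91394471 282.50835754]] [[330.34532467 301.79959536]]
```

View pics/c2.png

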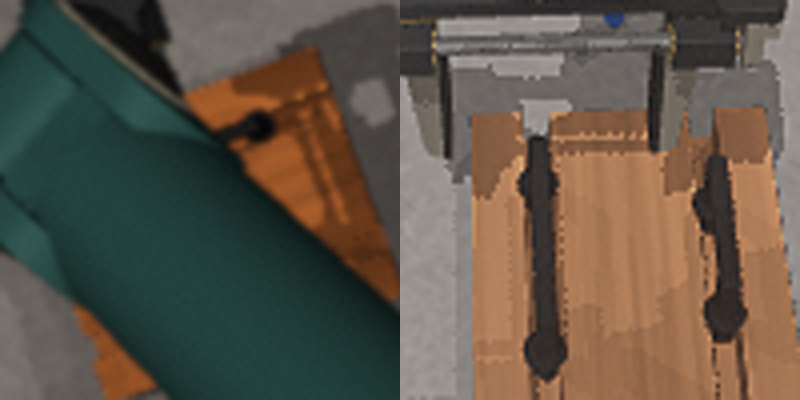

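The side crop shows the long handle between the open fingers. Its flanges are at crop (537,183) and (545,355), i.e. pixels (329.3,310.8) and (331.3,353.8), and the fingers are at (443,120) and (655,100).

```bash
python3 - <<'E'
from h import *
e=[ray("side",x,.037) for x in((329.2,310.7),(331.2,353.6))]; d=e[1]-e[0]
print(e,np.linalg.norm(d),"mid",(e[0]+e[1])/2,np.arctan2(d[1],d[0])-np.pi/2)
E
python3 -m crank '[[0.08,0.06,0,0,0,0],[0,0,0.6,0,0,0],[0,0,0.6,0,0,0],[0,0,0.38,0,0,0],[0,0,0,0,0,0]]'; python3 -m crank '[[0,0,0,0,0,0],[0,0,0,0,0,0]]'; python3 -c "
from h import *
todo([.529,.2405,.068],.333)"
```

```text
[array([0.54204343, 0.19672621, 0.037     ]), array([0.50927478, 0.28986549, 0.037     ])] 0.09873555944398694 mid [0.52565911 0.24329585 0.037     ] 0.33829899407167785
t: 4.05
tcp_pos: [0.5298, 0.2407, 0.0682]
ee_rot: [0.581, 0.814, -0.001, -0.0]
ft_force: [-0.5, -0.3, 0.3]
grip_width: 0.0905
finger_force: 0.0
t: 4.22
tcp_pos: [0.5314, 0.2426, 0.0711]
ee_rot: [0.581, 0.814, 0.002, 0.001]
ft_force: [0.0, -0.5, 0.4]
grip_width: 0.0909
finger_force: 0.0
t 4.22 tcp [0.5314 0.2426 0.0711] yaw 0.3314 tool z [ 0.0034  0.0014 -1.    ] F [ 0.  -0.5  0.4] w 0.0909
 turn z -0.0016 | shift now [-0.029 -0.075  0.076] | shift after turn [-0.029 -0.075  0.076]
```

```bash
python3 -m crank '[[0,-0.06,0.06,0,0,0],[0,0,0,0,0,0],[0,0,0,0,0,0],[0,0,0,0,0,0]]'; python3 -m crank '[[0,0,0,0,0,0],[0,0,0,0,0,0],[0,0,0,0,0,0],[0,0,0,0,0,0],[0,0,0,0,0,0]]' 0;python3 -m crank '[[0,0,0,0,0,0],[0,0,0,0,0,0],[0,0,0,0,0,0],[0,0,0,0,0,0],[0,0,0,0,0,0]]' 0; python3 -c "
from h import *
todo([.5275,.242,.068],.333)"
```

```text
t: 4.55
tcp_pos: [0.5279, 0.2412, 0.0668]
ee_rot: [0.581, 0.814, 0.0, 0.0]
ft_force: [-0.8, 0.0, 0.3]
grip_width: 0.0908
finger_force: 0.0
t: 4.97
tcp_pos: [0.5276, 0.2412, 0.0662]
ee_rot: [0.581, 0.814, -0.0, -0.0]
ft_force: [-0.8, -0.7, -0.1]
grip_width: 0.0598
finger_force: 0.0
t: 5.38
tcp_pos: [0.5276, 0.2412, 0.0662]
ee_rot: [0.581, 0.814, 0.0, -0.0]
ft_force: [-0.3, -0.4, 0.4]
grip_width: 0.0264
finger_force: 0.0
t 5.38 tcp [0.5276 0.2412 0.0662] yaw 0.332 tool z [-0.  0. -1.] F [-0.3 -0.4  0.4] w 0.0264
 turn z -0.001 | shift now [ 0.02   0.004 -0.044] | shift after turn [ 0.02   0.004 -0.044]
```

```bash
python3 -m crank '[[0,0,0,0,0,0],[0,0,0,0,0,0],[0,0,0,0,0,0],[0,0,0,0,0,0],[0,0,0,0,0,0]]' 0;python3 -m crank '[[0,0,0,0,0,0],[0,0,0,0,0,0],[0,0,-0.1,0,0,0],[0,0,-0.2,0,0,0],[0,0,-0.5,0,0,0]]';python3 -m crank '[[0,0,-0.8,0,0,0],[0,0,-0.8,0,0,0],[0,0,-0.8,0,0,0],[0,0,-0.3,0,0,0],[0,0,0,0,0,0]]'; python3 -c "
from h import *
todo([.486,-.309,.2],-.025)"
```

```text
t: 5.8
tcp_pos: [0.5276, 0.2411, 0.0663]
ee_rot: [0.581, 0.814, -0.0, -0.0]
ft_force: [-0.0, -1.2, -0.7]
grip_width: 0.0006
finger_force: 0.0
t: 6.22
tcp_pos: [0.5263, 0.2403, 0.0971]
ee_rot: [0.58, 0.814, -0.002, -0.001]
ft_force: [-0.2, -0.2, -0.3]
grip_width: 0.0002
finger_force: 0.0
t: 6.63
tcp_pos: [0.5293, 0.2424, 0.2103]
ee_rot: [0.581, 0.814, 0.003, 0.002]
ft_force: [-0.5, 0.1, -0.2]
grip_width: 0.0001
finger_force: 0.0
t 6.63 tcp [0.5293 0.2424 0.2103] yaw 0.3319 tool z [ 0.0064  0.0023 -1.    ] F [-0.5  0.1 -0.2] w 0.0001
 turn z 0.3569 | shift now [-12.681  -5.518   0.218] | shift after turn [-13.809  -0.74    0.251]
```

Run:
```python
from h import *
a=eyes.read_camera("top"); b=eyes.read_camera("side")
A=cv2.resize(a[220:370,190:340],None,fx=2.6,fy=2.6,interpolation=cv2.INTER_CUBIC)
B=cv2.resize(b[235:385,275:425],None,fx=2.6,fy=2.6,interpolation=cv2.INTER_CUBIC)
cv2.imwrite("pics/c3.png",np.hstack([A,B])[:,:,::-1])
cv2.imwrite("pics/side3.png",b[:,:,::-1]);cv2.imwrite("pics/top3.png",a[:,:,::-1])
for n,im,roi in(("side",b,(310,285,400,385)),):
    for ar,c,r,p in blobs(im,roi): print(ar,np.round(c,1),np.round(r[1],1),p.min(0),p.max(0))
```

```text
308 [330.1 330.1] [60.1 10. ] [325. 299.] [336. 359.]
278 [374.6 327.2] [45.3  9.2] [368. 304.] [380. 349.]
```

View pics/c3.png

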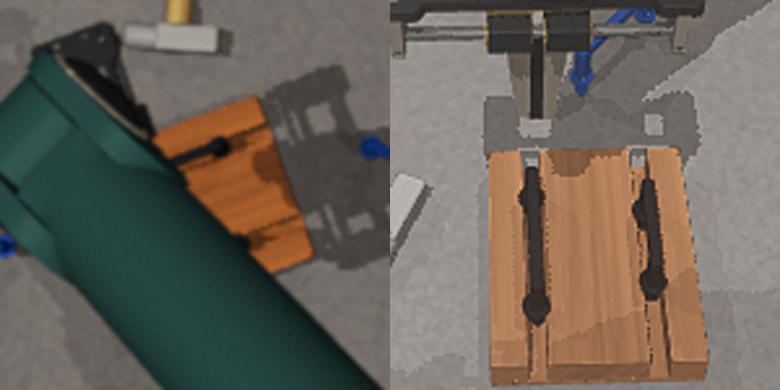

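Run:
```python
from h import *
s=env.sense(); M=Ro.from_quat(s["ee_rot"]).as_matrix(); p=s["tcp_pos"]
for k in(-.02,0,.019,.04): print(k,proj("side",p+M@[0,0,k]),proj("top",p+M@[0,0,k]))
b=cv2.imread("pics/side3.png"); 
B=cv2.resize(b[215:315,280:380],None,fx=6,fy=6,interpolation=cv2.INTER_CUBIC)
cv2.imwrite("pics/c4.png",B); print(s["q"],s["grip_width"])
# holder top corners
b=b[:,:,::-1]
```

```text
-0.02 [[330.26227254 272.75544497]] [[243.18650064 281.81176239]]
0 [[330.18780536 279.7777996 ]] [[244.68743037 282.03800944]]
0.019 [[330.11962018 286.20775313]] [[246.06885344 282.2462423 ]]
0.04 [[330.04699979 293.05595288]] [[247.54766707 282.46915562]]
[ 0.11545333  0.47785317 -0.79368849  1.73845302  0.38034312  1.08612182
 -0.47152371] 0.00022828148936928082
```

View pics/c4.png

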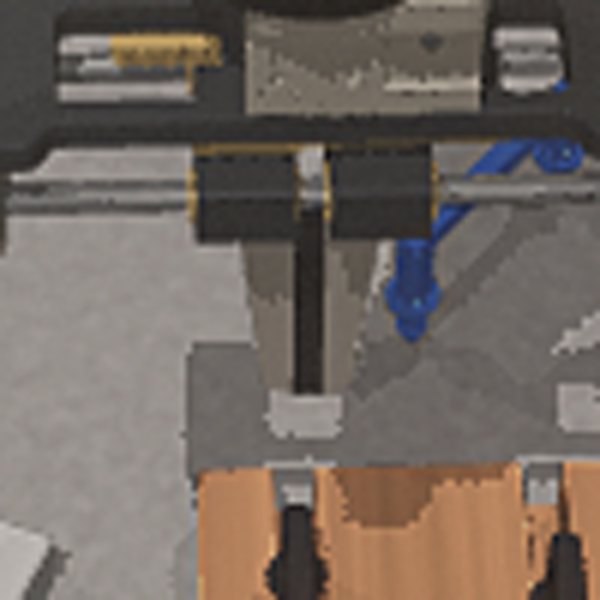

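Run:
```python
from h import *
p=np.array([.2182,-.6117,.2031]); y=np.array([.336,-.942,0]);x=np.array([.942,.336,0])
for sg in(1,-1):
  for sx in(1,-1): print(sg,sx,proj("side",p+sg*y*.046+sx*.01*x-[0,0,.019])[0])
p=np.array([.4915,.1681,.2033]); y=np.array([.944,.33,0]);x=np.array([-.33,.944,0])
print("side1")
for sg in(1,-1):
  for sx in(1,-1): print(sg,sx,proj("side",p+sg*y*.046+sx*.01*x-[0,0,.019])[0])
a=cv2.resize(cv2.imread("pics/side0.png")[30:110,490:590],None,fx=4,fy=4)
b=cv2.resize(cv2.imread("pics/side1.png")[200:300,280:380],None,fx=4,fy=4)
o=np.zeros((400,800,3),np.uint8);o[:320,:400]=a;o[:,400:]=b;cv2.imwrite("pics/c5.png",o)
```

```text
1 1 [512.46525934  73.94482333]
1 -1 [519.2128725   73.81614924]
-1 1 [522.86532911  90.33664491]
-1 -1 [529.93768653  90.1941551 ]
side1
1 1 [335.57386318 266.53022648]
1 -1 [335.0755518  258.22906761]
-1 1 [384.97908953 265.2331547 ]
-1 -1 [383.70754004 256.97445025]
```

View pics/c5.png

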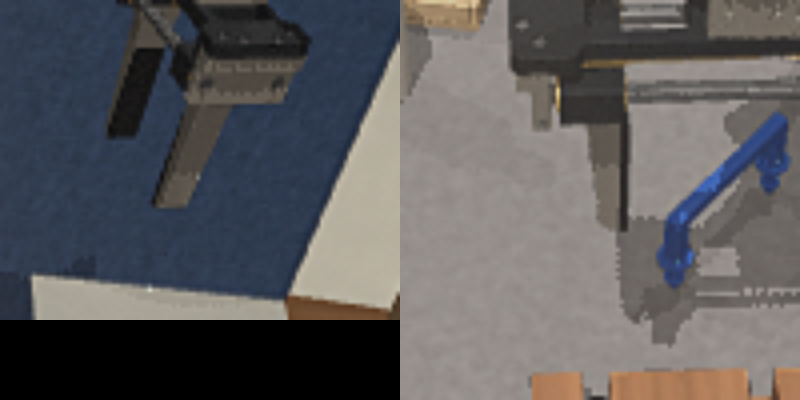

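Run:
```python
from h import *
p0=np.array([.2182,-.6117,.2031]); y0=np.array([.336,-.942,0]);x0=np.array([.942,.336,0])
p1=np.array([.4915,.1681,.2033]); y1=np.array([.944,.33,0]);x1=np.array([-.33,.944,0])
p3=np.array([.5293,.2424,.2103])
for dz in(0,.015,.02,.025,.03):
  Z=np.array([0,0,dz-.019])
  print(dz,np.round(np.vstack([proj("side",p0+y0*.046+Z),proj("side",p0-y0*.046+Z),proj("side",p1+y1*.046+.01*x1+Z),proj("side",p3+.01*x1+Z)]),1).tolist())
print("obs (520.5,64) (533.5,81.7) (336.2,257.2) (331.6,280.5)")
```

```text
0 [[515.8, 73.9], [526.4, 90.3], [335.6, 266.5], [329.1, 289.9]]
0.015 [[517.5, 69.0], [528.2, 85.3], [335.7, 261.4], [329.1, 284.8]]
0.02 [[518.0, 67.4], [528.8, 83.6], [335.7, 259.7], [329.2, 283.1]]
0.025 [[518.5, 65.7], [529.4, 81.9], [335.8, 257.9], [329.2, 281.4]]
0.03 [[519.1, 64.0], [530.0, 80.2], [335.8, 256.1], [329.2, 279.6]]
obs (520.5,64) (533.5,81.7) (336.2,257.2) (331.6,280.5)
```

The view explains the empty grasp. In four views the fingertips sit about 26 mm higher than the reported TCP minus tip_reach predicts, so the fingers closed just above the bar (tips at about 74 mm). I'll go about 26 mm lower than the reported height suggests, watching the force.

```bash
python3 -m crank '[[0,0,0,0,0,0],[0,0,0.7,0,0,0],[0,0,0.7,0,0,0],[0,0,0.7,0,0,0],[0,0,0.7,0,0,0]]' 50 >/dev/null;python3 -m crank '[[0,0,0.5,0,0,0],[0,0,0.2,0,0,0],[0,0,0,0,0,0],[0,0,0,0,0,0],[0,0,0,0,0,0]]'; python3 -m crank '[[0,0,0.1,0,0,0],[0,0,0.1,0,0,0],[0,0,0.1,0,0,0],[0,0,0,0,0,0],[0,0,0,0,0,0]]'; python3 -m crank '[[0,0,0.1,0,0,0],[0,0,0.1,0,0,0],[0,0,0.1,0,0,0],[0,0,0,0,0,0],[0,0,0,0,0,0]]'; python3 -c "
from h import *
todo([.5275,.242,.041],.333)
cv2.imwrite('pics/c6.png',cv2.resize(eyes.read_camera('side')[260:370,280:400],None,fx=5,fy=5)[:,:,::-1])"
```

```text
t: 7.57
tcp_pos: [0.5282, 0.2418, 0.0672]
ee_rot: [0.58, 0.814, 0.001, 0.0]
ft_force: [0.8, -0.8, 0.3]
grip_width: 0.0492
finger_force: 0.0
t: 7.98
tcp_pos: [0.5275, 0.241, 0.0541]
ee_rot: [0.581, 0.814, -0.0, -0.0]
ft_force: [-0.2, 0.5, -0.6]
grip_width: 0.0497
finger_force: 0.0
t: 8.4
tcp_pos: [0.5274, 0.2411, 0.0418]
ee_rot: [0.581, 0.814, -0.0, -0.0]
ft_force: [-0.9, 0.4, 0.2]
grip_width: 0.0503
finger_force: 0.0
t 8.4 tcp [0.5274 0.2411 0.0418] yaw 0.332 tool z [-8.e-04 -2.e-04 -1.e+00] F [-0.9  0.4  0.2] w 0.0503
 turn z -0.001 | shift now [0.021 0.011 0.021] | shift after turn [0.021 0.011 0.021]
```

View pics/c6.png

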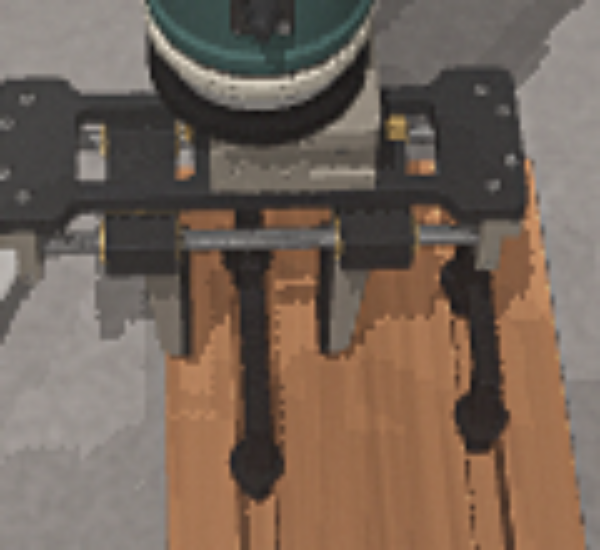

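The side crop shows both fingertips, at (178,355) and (335,352), straddling the middle of the long bar. Closing.

```bash
python3 -m crank '[[0.02,0,0,0,0,0],[0,0,0,0,0,0],[0,0,0,0,0,0],[0,0,0,0,0,0],[0,0,0,0,0,0]]' 0 >/dev/null;python3 -m crank '[[0,0,0,0,0,0],[0,0,0,0,0,0],[0,0,0,0,0,0],[0,0,0,0,0,0]]'; python3 -c "
from h import *
todo([.5275,.242,.041],.333)"
```

```text
t: 9.2
tcp_pos: [0.5274, 0.2419, 0.0423]
ee_rot: [0.581, 0.814, -0.0, 0.0]
ft_force: [-0.5, -0.4, -0.4]
grip_width: 0.0093
finger_force: 30.0
t 9.2 tcp [0.5274 0.2419 0.0423] yaw 0.3319 tool z [-0. -0. -1.] F [-0.5 -0.4 -0.4] w 0.0093
 turn z -0.0011 | shift now [0.002 0.003 0.031] | shift after turn [0.002 0.003 0.031]
```

```bash
python3 -m crank '[[0,0,-0.1,0,0,0],[0,0,-0.2,0,0,0],[0,0,-0.5,0,0,0],[0,0,-0.8,0,0,0],[0,0,-0.8,0,0,0]]'; python3 -m crank '[[0,0,-0.8,0,0,0],[0,0,-0.3,0,0,0.06],[0,0,0,0,0,0.1],[0,0,0,0,0,0.1],[0,0,0,0,0,0.1]]'; python3 -c "
from h import *
todo([.485,-.310,.17],-.025)
a=cv2.imread('pics/top0.png'); h=cv2.cvtColor(a[250:345,405:560],cv2.COLOR_BGR2HSV)
m=cv2.inRange(h,(15,60,90),(35,255,255)); c=max(cv2.findContours(cv2.morphologyEx(m,cv2.MORPH_CLOSE,np.ones((5,5))),0,2)[0],key=cv2.contourArea)
r=cv2.minAreaRect(c); b=cv2.boxPoints(r)+[405,250]; w=[ray('top',x,.012) for x in b]
for i in range(4):
  d=w[i]-w[i-1]; print(np.round(np.linalg.norm(d),4),np.round(np.arctan2(d[1],d[0]),4))
print(sum(w)/4)"
```

```text
t: 9.62
tcp_pos: [0.5266, 0.2418, 0.1392]
ee_rot: [0.58, 0.814, -0.001, -0.001]
ft_force: [0.0, 0.0, -0.5]
grip_width: 0.0097
finger_force: 30.0
t: 10.03
tcp_pos: [0.5275, 0.242, 0.1835]
ee_rot: [0.719, 0.695, 0.001, 0.0]
ft_force: [-0.1, 0.9, -0.7]
grip_width: 0.0095
finger_force: 30.0
t 10.03 tcp [0.5275 0.242  0.1835] yaw -0.033 tool z [ 1.3e-03  3.0e-04 -1.0e+00] F [-0.1  0.9 -0.7] w 0.0095
 turn z -0.008 | shift now [-13.827  -0.607   0.332] | shift after turn [-13.821  -0.717   0.332]
0.3239 1.5348
0.1834 -0.0532
0.328 -1.6099
0.1825 3.0659
[ 0.48627224 -0.30875786  0.012     ]
```

```bash
python3 -m crank '[[-0.9,-0.04,0,0,0,0],[-0.9,-0.04,0,0,0,0],[-0.9,-0.04,0,0,0,0],[-0.9,-0.04,0,0,0,0],[-0.9,-0.04,0,0,0,0]]'>/dev/null; python3 -m crank '[[-0.9,-0.04,0,0,0,0],[-0.9,-0.04,0,0,0,0],[-0.9,-0.04,0,0,0,0],[-0.9,-0.04,0,0,0,0],[-0.9,-0.04,0,0,0,0]]' >/dev/null; python3 -m crank '[[-0.9,-0.04,0,0,0,0],[-0.9,-0.04,0,0,0,0],[-0.9,-0.04,0,0,0,0],[-0.9,-0.04,0,0,0,0],[-0.9,-0.04,0,0,0,0]]' >/dev/null; python3 -m crank '[[-0.3,-0.02,0,0,0,0],[0,0,0,0,0,0],[0,0,0,0,0,0],[0,0,0,0,0,0]]'; python3 -c "
from h import *
todo([.485,-.310,.13],-.031)"
```

```text
t: 11.62
tcp_pos: [0.4877, -0.3069, 0.1826]
ee_rot: [0.716, 0.698, 0.0, -0.0]
ft_force: [-0.1, -0.1, -1.0]
grip_width: 0.0099
finger_force: 30.0
t 11.62 tcp [ 0.4877 -0.3069  0.1826] yaw -0.0254 tool z [ 4.e-04  9.e-04 -1.e+00] F [-0.1 -0.1 -1. ] w 0.0099
 turn z 0.0056 | shift now [-0.081 -0.066  1.316] | shift after turn [-0.082 -0.065  1.316]
```

```bash
python3 -m crank '[[-0.08,-0.065,0.3,0,0,0],[0,0,0.4,0,0,0.005],[0,0,0.4,0,0,0],[0,0,0.3,0,0,0],[0,0,0.2,0,0,0]]'>/dev/null; python3 -m crank '[[0,0,0,0,0,0],[0,0,0,0,0,0],[0,0,0,0,0,0]]'
python3 - <<'E'
from h import *
todo([.485,-.310,.117],-.031)
a=eyes.read_camera("top"); b=eyes.read_camera("side")
cv2.imwrite("pics/top5.png",a[:,:,::-1]);cv2.imwrite("pics/side5.png",b[:,:,::-1])
A=cv2.resize(a[258:333,445:535],None,fx=4,fy=4,interpolation=cv2.INTER_CUBIC)
B=cv2.resize(b[110:210,365:445],None,fx=5.5,fy=5.5,interpolation=cv2.INTER_CUBIC)
o=np.zeros((550,800,3),np.uint8);o[:300,:360]=A;o[:,360:]=B;cv2.imwrite("pics/c7.png",o[:,:,::-1])
E
```

```text
t: 12.28
tcp_pos: [0.4851, -0.3123, 0.1189]
ee_rot: [0.719, 0.695, 0.0, 0.001]
ft_force: [-0.2, 0.0, -0.5]
grip_width: 0.0095
finger_force: 30.0
t 12.28 tcp [ 0.4851 -0.3123  0.1189] yaw -0.0326 tool z [ 1.1e-03 -5.0e-04 -1.0e+00] F [-0.2  0.  -0.5] w 0.0095
 turn z -0.0016 | shift now [ 0.056 -0.004  0.047] | shift after turn [ 0.056 -0.004  0.047]
```

View pics/c7.png

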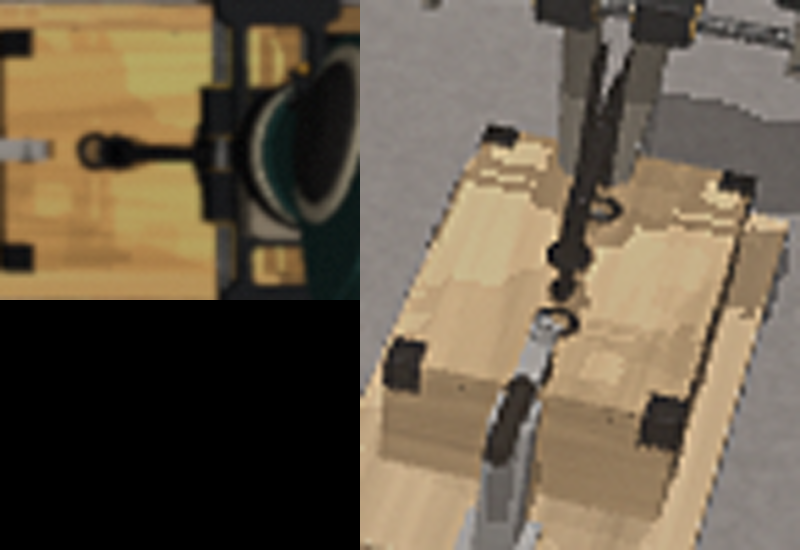

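The top crop shows hole_left's collar at crop (93,151) = (468.3,295.7), with the flange just right of it near (118,151) = (474.5,295.7). The side crop shows the foot tip at (562,292) = (401.7,163), above and short of the hole at (556,322) = (400.6,168.5). So the handle must go several mm towards +y. I'll quantify that next.

Run:
```python
from h import *
a=cv2.imread("pics/top5.png"); b=cv2.imread("pics/side5.png")
f=4; g=cv2.resize(cv2.cvtColor(a[285:307,460:495],cv2.COLOR_BGR2GRAY),None,fx=f,fy=f,interpolation=cv2.INTER_CUBIC)
m=g<70
for c in range(8,120,4):
    r=np.where(m[:,c])[0]; print(460+(c+.5)/f-.5, (round(285+(r.min()+.5)/f-.5,1),round(285+(r.max()+.5)/f-.5,1),len(r)/f) if len(r) else None)
print("side rows")
g=cv2.resize(cv2.cvtColor(b[145:180,390:415],cv2.COLOR_BGR2GRAY),None,fx=f,fy=f,interpolation=cv2.INTER_CUBIC); m=g<70
for c in range(8,120,4):
    r=np.where(m[c])[0]; print(145+(c+.5)/f-.5,(round(390+(r.min()+.5)/f-.5,1),round(390+(r.max()+.5)/f-.5,1),len(r)/f) if len(r) else None)
# predicted pixels if the handle is held centred at tcp
s=env.sense();p=s["tcp_pos"]; M=Ro.from_quat(s["ee_rot"]).as_matrix(); ax=M[:,0]*np.sign(M[1,0])
for nm,dz in(("flange top",-.0083+.004),("tip",-.0083-.0245),("bar end",.0257+.005)):
    X=p+ax*(.054 if nm=="bar end" else .048)+[0,0,dz]; print(nm,np.round(X,4),proj("top",X)[0],proj("side",X)[0])
print("hole px->", ring(cv2.imread("pics/side0.png")[:,:,::-1],(401,168),6))
```

```text
461.625 None
462.625 None
463.625 None
464.625 (np.float64(292.9), np.float64(297.4), 4.75)
465.625 (np.float64(291.9), np.float64(298.9), 7.25)
466.625 (np.float64(291.4), np.float64(299.6), 5.75)
467.625 (np.float64(291.1), np.float64(299.9), 5.0)
468.625 (np.float64(290.9), np.float64(299.9), 9.25)
469.625 (np.float64(291.1), np.float64(299.9), 9.0)
470.625 (np.float64(291.6), np.float64(299.6), 8.25)
471.625 (np.float64(291.9), np.float64(299.6), 8.0)
472.625 (np.float64(291.6), np.float64(299.6), 8.25)
473.625 (np.float64(291.4), np.float64(299.9), 8.75)
474.625 (np.float64(291.6), np.float64(299.9), 8.5)
475.625 (np.float64(291.9), np.float64(299.6), 8.0)
476.625 (np.float64(292.1), np.float64(299.4), 7.5)
477.625 (np.float64(292.4), np.float64(299.1), 7.0)
478.625 (np.float64(293.1), np.float64(298.6), 5.75)
479.625 (np.float64(293.4), np.float64(298.4), 5.25)
480.625 (np.float64(293.6), np.float64(298.1), 4.75)
481.625 (np.float64(293.9), np.float64(297.9), 4.25)
482.625 (np.float64(293.9), np.float64(297.6), 4.0)
483.625 (np.float64(293.9), np.float64(297.6), 4.0)
484.625 (n
[... 1169 characters left out ...]
at64(399.9), np.float64(402.1), 2.5)
164.625 None
165.625 (np.float64(399.9), np.float64(401.6), 2.0)
166.625 (np.float64(397.9), np.float64(403.1), 3.75)
167.625 (np.float64(402.6), np.float64(403.9), 1.5)
168.625 (np.float64(402.6), np.float64(404.1), 1.75)
169.625 (np.float64(401.6), np.float64(403.6), 2.25)
170.625 None
171.625 None
172.625 None
173.625 None
flange top [ 0.4866 -0.2646  0.1148] [473.92033122 295.74184429] [402.00386611 155.78871778]
tip [ 0.4866 -0.2646  0.0863] [470.96584041 295.74558863] [400.65882654 164.49297787]
bar end [ 0.4868 -0.2586  0.1498] [474.98667594 295.71123311] [403.19913769 146.0066432 ]
hole px-> (array([400.96031992, 167.85688854]), 3.841602325439453)
```

The observed flange and tip match the prediction from the TCP to within 0.6 px in both views. The handle therefore needs about +2.3 mm in y and +0.7 mm in x. I'll shift it and lower in small steps, watching the force. With good alignment nothing should be felt before TCP z of about 0.100.

```bash
python3 -m crank '[[0.057,0.018,0,0,0,0],[0,0,0,0,0,0],[0,0,0.1,0,0,0],[0,0,0.1,0,0,0],[0,0,0,0,0,0]]';python3 -m crank '[[0,0,0.04,0,0,0],[0,0,0.04,0,0,0],[0,0,0,0,0,0],[0,0,0,0,0,0]]'; python3 -c "
from h import *
todo([.4858,-.310,.0843],-.031); print(env.sense()['moment'])"
```

```text
t: 12.8
tcp_pos: [0.4845, -0.3099, 0.1093]
ee_rot: [0.719, 0.695, -0.0, -0.001]
ft_force: [0.4, -0.4, 0.1]
grip_width: 0.0096
finger_force: 30.0
t: 13.13
tcp_pos: [0.4852, -0.3101, 0.107]
ee_rot: [0.719, 0.695, -0.0, -0.0]
ft_force: [-0.2, -0.1, -0.8]
grip_width: 0.0099
finger_force: 30.0
t 13.13 tcp [ 0.4852 -0.3101  0.107 ] yaw -0.0331 tool z [-1.e-04  1.e-04 -1.e+00] F [-0.2 -0.1 -0.8] w 0.0099
 turn z -0.0021 | shift now [0.002 0.016 0.566] | shift after turn [0.002 0.016 0.566]
[-0.04613831 -0.01772804  0.05645774]
```

```bash
python3 -m crank '[[0,0.012,0.03,0,0,0],[0,0,0.03,0,0,0],[0,0,0,0,0,0]]';python3 -m crank '[[0,0,0.03,0,0,0],[0,0,0.03,0,0,0],[0,0,0,0,0,0]]'; python3 -c "
from h import *
todo([.4858,-.310,.0843],-.031); print(env.sense()['moment'])"
```

```text
t: 13.38
tcp_pos: [0.4856, -0.3101, 0.1045]
ee_rot: [0.719, 0.695, -0.0, -0.0]
ft_force: [1.0, -0.2, -1.6]
grip_width: 0.0098
finger_force: 30.0
t: 13.63
tcp_pos: [0.4856, -0.3099, 0.1021]
ee_rot: [0.719, 0.695, 0.0, -0.0]
ft_force: [-0.4, 0.3, -0.2]
grip_width: 0.0096
finger_force: 30.0
t 13.63 tcp [ 0.4856 -0.3099  0.1021] yaw -0.033 tool z [-2.e-04  3.e-04 -1.e+00] F [-0.4  0.3 -0.2] w 0.0096
 turn z -0.002 | shift now [-0.003  0.004  0.445] | shift after turn [-0.003  0.004  0.445]
[ 0.01298268 -0.09853359  0.02412376]
```

No contact with the tips about 6.7 mm below the lid face, so both feet are in the holes. Continuing into the jaws.

```bash
for i in 1; do python3 -m crank '[[0,0,0.025,0,0,0],[0,0,0.025,0,0,0],[0,0,0,0,0,0]]';python3 -m crank '[[0,0,0.025,0,0,0],[0,0,0.025,0,0,0],[0,0,0,0,0,0]]';  python3 -m crank '[[0,0,0.025,0,0,0],[0,0,0.025,0,0,0],[0,0,0,0,0,0]]'; done; python3 -c "
from h import *
todo([.4858,-.310,.0843],-.031); print(env.sense()['moment'])"
```

```text
t: 13.88
tcp_pos: [0.4857, -0.3096, 0.1002]
ee_rot: [0.719, 0.695, 0.0, -0.0]
ft_force: [-0.4, 1.6, -0.1]
grip_width: 0.0098
finger_force: 30.0
t: 14.13
tcp_pos: [0.4858, -0.3095, 0.0981]
ee_rot: [0.719, 0.695, 0.0, -0.0]
ft_force: [-0.2, 2.7, 2.1]
grip_width: 0.0096
finger_force: 30.0
t: 14.38
tcp_pos: [0.4859, -0.3096, 0.0963]
ee_rot: [0.719, 0.695, 0.0, -0.0]
ft_force: [-0.0, 4.1, 3.5]
grip_width: 0.0098
finger_force: 30.0
t 14.38 tcp [ 0.4859 -0.3096  0.0963] yaw -0.0328 tool z [ 2.e-04  4.e-04 -1.e+00] F [-0.   4.1  3.5] w 0.0098
 turn z -0.0018 | shift now [-0.01  -0.003  0.3  ] | shift after turn [-0.01  -0.003  0.3  ]
[ 0.98236434 -0.05020375  0.0121732 ]
```

A +4 N side force in y shows the feet rubbing on one edge. I'll comply about 1 mm towards +y and carry on.

```bash
python3 -m crank '[[0.025,0,0,0,0,0],[0,0,0,0,0,0]]';python3 -m crank '[[0,0,0.025,0,0,0],[0,0,0.025,0,0,0],[0,0,0,0,0,0]]'; python3 -c "
from h import *
todo([.4858,-.310,.0843],-.031); print(env.sense()['moment'])"
```

```text
t: 14.55
tcp_pos: [0.4858, -0.3094, 0.0963]
ee_rot: [0.719, 0.695, -0.0, 0.0]
ft_force: [0.2, 1.4, 2.7]
grip_width: 0.0096
finger_force: 30.0
t: 14.8
tcp_pos: [0.4861, -0.3094, 0.0948]
ee_rot: [0.719, 0.695, -0.0, 0.001]
ft_force: [-1.2, 3.1, 6.9]
grip_width: 0.0096
finger_force: 30.0
t 14.8 tcp [ 0.4861 -0.3094  0.0948] yaw -0.0332 tool z [ 7.e-04 -8.e-04 -1.e+00] F [-1.2  3.1  6.9] w 0.0096
 turn z -0.0022 | shift now [-0.014 -0.007  0.263] | shift after turn [-0.014 -0.007  0.263]
[0.73221988 0.13051697 0.04072838]
```

```bash
python3 -m crank '[[0.02,0,0.025,0,0,0],[0,0,0.025,0,0,0],[0,0,0,0,0,0]]';python3 -m crank '[[0.01,0,0.025,0,0,0],[0,0,0.025,0,0,0],[0,0,0,0,0,0]]'; python3 -c "
from h import *
todo([.4858,-.310,.0843],-.031); print(env.sense()['moment'])"
```

```text
t: 15.05
tcp_pos: [0.4863, -0.3092, 0.0932]
ee_rot: [0.719, 0.695, -0.0, 0.001]
ft_force: [-0.7, 2.0, 7.6]
grip_width: 0.0099
finger_force: 30.0
t: 15.3
tcp_pos: [0.4866, -0.3095, 0.0913]
ee_rot: [0.719, 0.695, -0.0, 0.002]
ft_force: [1.1, -0.9, 4.3]
grip_width: 0.0096
finger_force: 30.0
t 15.3 tcp [ 0.4866 -0.3095  0.0913] yaw -0.0335 tool z [ 0.0021 -0.0028 -1.    ] F [ 1.1 -0.9  4.3] w 0.0096
 turn z -0.0025 | shift now [-0.012 -0.019  0.174] | shift after turn [-0.012 -0.019  0.174]
[ 0.0385345  -0.28140814  0.02341692]
```

```bash
python3 -m crank '[[0,0,0.025,0,0,0],[0,0,0.025,0,0,0],[0,0,0,0,0,0]]';python3 -m crank '[[0,0,0.025,0,0,0],[0,0,0.025,0,0,0],[0,0,0,0,0,0]]'; python3 -m crank '[[0,0,0.025,0,0,0],[0,0,0,0,0,0]]'; python3 -c "
from h import *
todo([.4858,-.310,.0843],-.031); print(env.sense()['moment'])"
```

```text
t: 15.55
tcp_pos: [0.4859, -0.3087, 0.088]
ee_rot: [0.719, 0.695, -0.0, 0.001]
ft_force: [2.3, -0.5, 0.8]
grip_width: 0.0091
finger_force: 30.0
t: 15.8
tcp_pos: [0.4848, -0.3081, 0.0855]
ee_rot: [0.719, 0.695, -0.001, -0.001]
ft_force: [-0.1, 0.0, -0.5]
grip_width: 0.0099
finger_force: 30.0
t: 15.97
tcp_pos: [0.4852, -0.308, 0.0848]
ee_rot: [0.719, 0.695, -0.0, -0.0]
ft_force: [-0.7, -0.2, -0.5]
grip_width: 0.0096
finger_force: 30.0
t 15.97 tcp [ 0.4852 -0.308   0.0848] yaw -0.0331 tool z [-1.1e-03  1.0e-04 -1.0e+00] F [-0.7 -0.2 -0.5] w 0.0096
 turn z -0.0021 | shift now [-0.05   0.017  0.013] | shift after turn [-0.05   0.017  0.013]
[-0.26962251  0.00965448 -0.05090547]
```

The force peaked near 8 N and then dropped, so the feet are through. Pressing gently to the seat.

```bash
python3 -m crank '[[0,0,0.02,0,0,0],[0,0,0,0,0,0]]'; python3 -m crank '[[0,0,0.02,0,0,0],[0,0,0,0,0,0]]';python3 -m crank '[[0,0,0.02,0,0,0],[0,0,0,0,0,0]]'; python3 -c "
from h import *
todo([.4858,-.310,.0843],-.031); print(env.sense()['moment'])"
```

```text
t: 16.13
tcp_pos: [0.4855, -0.3078, 0.0844]
ee_rot: [0.719, 0.695, -0.0, -0.0]
ft_force: [-1.2, -0.3, 1.7]
grip_width: 0.0095
finger_force: 30.0
t: 16.3
tcp_pos: [0.4858, -0.3077, 0.084]
ee_rot: [0.719, 0.695, -0.0, -0.0]
ft_force: [-2.1, 0.8, 4.6]
grip_width: 0.0097
finger_force: 30.0
t: 16.47
tcp_pos: [0.4859, -0.3077, 0.0837]
ee_rot: [0.719, 0.695, -0.0, 0.0]
ft_force: [-2.3, 1.4, 9.3]
grip_width: 0.0097
finger_force: 30.0
t 16.47 tcp [ 0.4859 -0.3077  0.0837] yaw -0.0329 tool z [-1.e-04 -4.e-04 -1.e+00] F [-2.3  1.4  9.3] w 0.0097
 turn z -0.0019 | shift now [-0.057 -0.001 -0.014] | shift after turn [-0.057 -0.002 -0.014]
[ 0.12520461  0.70834896 -0.15091685]
```

```bash
python3 -m crank '[[0,0,0.02,0,0,0],[0,0,0,0,0,0],[0,0,0,0,0,0]]'; python3 -c "
from h import *
b=eyes.read_camera('side');cv2.imwrite('pics/side7.png',b[:,:,::-1])"; python3 -m crank '[[0,0,-0.04,0,0,0],[0,0,-0.04,0,0,0],[0,0,-0.02,0,0,0],[0,0,0,0,0,0]]'; python3 -m crank '[[0,0,-0.02,0,0,0],[0,0,-0.02,0,0,0],[0,0,0,0,0,0]]'
```

```text
t: 16.72
tcp_pos: [0.486, -0.3078, 0.0836]
ee_rot: [0.719, 0.695, -0.0, 0.0]
ft_force: [-3.9, 2.4, 12.6]
grip_width: 0.0095
finger_force: 30.0
t: 17.1
tcp_pos: [0.4858, -0.3081, 0.086]
ee_rot: [0.719, 0.695, 0.0, 0.0]
ft_force: [-0.1, -0.6, -0.8]
grip_width: 0.009
finger_force: 30.0
t: 17.35
tcp_pos: [0.4856, -0.3079, 0.0875]
ee_rot: [0.719, 0.695, -0.0, -0.0]
ft_force: [-0.8, -1.0, -2.1]
grip_width: 0.0095
finger_force: 30.0
```

```bash
for k in 1; do python3 -m crank '[[0,0,-0.02,0,0,0],[0,0,0,0,0,0],[0,0,0,0,0,0]]'; python3 -m crank '[[0,0,-0.02,0,0,0],[0,0,0,0,0,0],[0,0,0,0,0,0]]'; done
```

```text
t: 17.6
tcp_pos: [0.4855, -0.3076, 0.0881]
ee_rot: [0.719, 0.695, -0.0, -0.0]
ft_force: [1.3, -0.5, -3.2]
grip_width: 0.0095
finger_force: 30.0
t: 17.85
tcp_pos: [0.4853, -0.3075, 0.0885]
ee_rot: [0.719, 0.695, -0.0, -0.001]
ft_force: [1.0, -0.6, -10.0]
grip_width: 0.0095
finger_force: 30.0
```

```bash
python3 -m crank '[[0,0,-0.015,0,0,0],[0,0,0,0,0,0],[0,0,0,0,0,0]]'
```

```text
t: 18.1
tcp_pos: [0.4851, -0.3075, 0.0888]
ee_rot: [0.719, 0.695, -0.0, -0.001]
ft_force: [3.0, -0.2, -16.7]
grip_width: 0.0095
finger_force: 30.0
```

```bash
python3 -m crank '[[0,0,0.003,0,0,0],[0,0,0,0,0,0],[0,0,0,0,0,0],[0,0,0,0,0,0]]'; python3 -m crank '[[0,0,0,0,0,0],[0,0,0,0,0,0],[0,0,0,0,0,0]]'
```

```text
t: 18.43
tcp_pos: [0.4852, -0.3075, 0.0891]
ee_rot: [0.719, 0.695, -0.0, -0.001]
ft_force: [1.4, 0.3, -20.7]
grip_width: 0.0096
finger_force: 30.0
t: 18.68
tcp_pos: [0.4852, -0.3075, 0.0891]
ee_rot: [0.719, 0.695, -0.0, -0.001]
ft_force: [2.0, 0.8, -23.1]
grip_width: 0.0099
finger_force: 30.0
```

The force creeps up as the controller integrates. I'll back off slightly and hold near 15 N.

```bash
python3 -m crank '[[0,0,0.012,0,0,0],[0,0,0,0,0,0]]'; python3 -m crank '[[0,0,0,0,0,0],[0,0,0,0,0,0]]'; python3 -m crank '[[0,0,0,0,0,0],[0,0,0,0,0,0]]'
```

```text
t: 18.85
tcp_pos: [0.4854, -0.3076, 0.0891]
ee_rot: [0.719, 0.695, -0.0, -0.001]
ft_force: [1.0, 1.0, -21.0]
grip_width: 0.0097
finger_force: 30.0
t: 19.02
tcp_pos: [0.4854, -0.3076, 0.0891]
ee_rot: [0.719, 0.695, -0.0, -0.0]
ft_force: [0.6, 2.1, -21.1]
grip_width: 0.0098
finger_force: 30.0
t: 19.18
tcp_pos: [0.4855, -0.3076, 0.0891]
ee_rot: [0.719, 0.695, -0.0, -0.0]
ft_force: [0.5, 1.4, -21.6]
grip_width: 0.0098
finger_force: 30.0
```

```bash
python3 -m crank '[[0,0,0.015,0,0,0],[0,0,0,0,0,0]]'; python3 -m crank '[[0,0,0,0,0,0],[0,0,0,0,0,0]]'; python3 -m crank '[[0,0,0,0,0,0],[0,0,0,0,0,0]]'
```

```text
t: 19.35
tcp_pos: [0.4857, -0.3077, 0.0889]
ee_rot: [0.719, 0.695, -0.0, -0.0]
ft_force: [1.0, 2.6, -18.2]
grip_width: 0.0099
finger_force: 30.0
t: 19.52
tcp_pos: [0.4857, -0.3077, 0.0889]
ee_rot: [0.719, 0.695, -0.0, -0.0]
ft_force: [0.3, 3.0, -16.9]
grip_width: 0.0095
finger_force: 30.0
t: 19.68
tcp_pos: [0.4857, -0.3077, 0.0889]
ee_rot: [0.719, 0.695, -0.0, -0.0]
ft_force: [-0.3, 2.9, -16.8]
grip_width: 0.0095
finger_force: 30.0
```

```bash
python3 -m crank '[[0.01,0,0.006,0,0,0],[0,0,0,0,0,0],[0,0,0,0,0,0],[0,0,0,0,0,0]]'; python3 -m crank '[[0,0,0,0,0,0],[0,0,0,0,0,0],[0,0,0,0,0,0],[0,0,0,0,0,0]]'
```

```text
t: 20.02
tcp_pos: [0.4859, -0.3077, 0.0887]
ee_rot: [0.719, 0.695, -0.0, 0.0]
ft_force: [-1.4, 2.8, -13.2]
grip_width: 0.0101
finger_force: 30.0
t: 20.35
tcp_pos: [0.4859, -0.3077, 0.0886]
ee_rot: [0.719, 0.695, -0.0, 0.0]
ft_force: [-0.1, 2.3, -11.5]
grip_width: 0.0098
finger_force: 30.0
```

```bash
python3 -m crank '[[0,0,-0.008,0,0,0],[0,0,0,0,0,0],[0,0,0,0,0,0]]'|grep ft; python3 -m crank '[[0,0,0,0,0,0],[0,0,0,0,0,0],[0,0,0,0,0,0]]'|grep ft;python3 -m crank '[[0,0,0,0,0,0],[0,0,0,0,0,0],[0,0,0,0,0,0]]'|grep ft
```

```text
ft_force: [-0.3, 1.8, -13.4]
ft_force: [-1.1, 1.1, -13.5]
ft_force: [-0.4, 1.1, -13.6]
```

Steady at 13.5 N. A touch more, then hold.

```bash
python3 -m crank '[[0,0,-0.004,0,0,0],[0,0,0,0,0,0],[0,0,0,0,0,0]]'|grep ft; python3 -m crank '[[0,0,0,0,0,0],[0,0,0,0,0,0],[0,0,0,0,0,0],[0,0,0,0,0,0]]'|grep ft;python3 -m crank '[[0,0,0,0,0,0],[0,0,0,0,0,0],[0,0,0,0,0,0],[0,0,0,0,0,0]]'|grep ft;python3 -m crank '[[0,0,0,0,0,0],[0,0,0,0,0,0],[0,0,0,0,0,0],[0,0,0,0,0,0]]'|grep -E 'ft|tcp'
```

```text
ft_force: [-0.5, 0.2, -15.1]
ft_force: [-0.7, 0.8, -15.6]
ft_force: [0.1, 1.7, -16.3]
tcp_pos: [0.4857, -0.3076, 0.0889]
ft_force: [0.4, -0.3, -15.8]
```

```bash
python3 -m crank '[[0,0,0,0,0,0],[0,0,0,0,0,0],[0,0,0,0,0,0],[0,0,0,0,0,0],[0,0,0,0,0,0]]'|grep -E 'ft';python3 -m crank '[[0,0,0,0,0,0],[0,0,0,0,0,0],[0,0,0,0,0,0],[0,0,0,0,0,0]]'|grep -E 'ft'; python3 -m crank '[[0,0,0.03,0,0,0],[0,0,0.03,0,0,0],[0,0,0.03,0,0,0],[0,0,0,0,0,0],[0,0,0,0,0,0]]'; python3 -m crank '[[0,0,0.015,0,0,0],[0,0,0.01,0,0,0],[0,0,0,0,0,0],[0,0,0,0,0,0]]'
```

```text
ft_force: [-0.3, 0.4, -16.3]
ft_force: [-0.1, -0.4, -16.4]
t: 23.52
tcp_pos: [0.4878, -0.3082, 0.087]
ee_rot: [0.719, 0.695, 0.001, 0.002]
ft_force: [1.4, -1.2, -0.7]
grip_width: 0.0096
finger_force: 30.0
t: 23.85
tcp_pos: [0.4863, -0.3079, 0.0847]
ee_rot: [0.719, 0.695, 0.0, 0.001]
ft_force: [0.8, -0.8, 0.6]
grip_width: 0.0093
finger_force: 30.0
```

The proof pull held about 16 N for 2 s. Settling onto the lid, then opening.

```bash
python3 -m crank '[[0,0,0.015,0,0,0],[0,0,0,0,0,0],[0,0,0,0,0,0]]';python3 -m crank '[[0,0,0.01,0,0,0],[0,0,0,0,0,0],[0,0,0,0,0,0]]'
```

```text
t: 24.1
tcp_pos: [0.4863, -0.3076, 0.0841]
ee_rot: [0.719, 0.695, 0.0, 0.001]
ft_force: [1.1, -0.8, 2.9]
grip_width: 0.0094
finger_force: 30.0
t: 24.35
tcp_pos: [0.4864, -0.3076, 0.0839]
ee_rot: [0.719, 0.695, 0.0, 0.001]
ft_force: [0.6, -1.0, 4.6]
grip_width: 0.0093
finger_force: 30.0
```

```bash
python3 -m crank '[[0,0,0,0,0,0],[0,0,0,0,0,0],[0,0,0,0,0,0],[0,0,0,0,0,0],[0,0,0,0,0,0]]' 40; python3 -m crank '[[0,0,0,0,0,0],[0,0,-0.2,0,0,0],[0,0,-0.5,0,0,0],[0,0,-0.8,0,0,0],[0,0,-0.9,0,0,0]]' ; python3 -m crank '[[0,0,-0.9,0,0,0],[-0.6,0,-0.6,0,0,0],[-0.9,0,0,0,0,0],[-0.9,0,0,0,0,0],[-0.9,0,0,0,0,0]]';python3 -m crank '[[-0.9,0,0,0,0,0],[-0.9,0,0,0,0,0],[0,0,0,0,0,0],[0,0,0,0,0,0],[0,0,0,0,0,0]]'
python3 - <<'E'
from h import *
a=eyes.read_camera("top"); b=eyes.read_camera("side")
A=cv2.resize(a[255:340,410:560],None,fx=2.6,fy=2.6,interpolation=cv2.INTER_CUBIC)
B=cv2.resize(b[110:220,350:450],None,fx=4,fy=4,interpolation=cv2.INTER_CUBIC)
o=np.zeros((440,790,3),np.uint8);o[:A.shape[0],:390]=A;o[:,390:]=B;cv2.imwrite("pics/c8.png",o[:,:,::-1])
for z,nm in((.08,"flange"),(.115,"bar end")):
  for y in(-.3095+.048,-.3095-.048): print(nm,proj("top",[.486,y,z])[0],proj("side",[.486,y,z])[0])
E
```

```text
t: 24.77
tcp_pos: [0.4854, -0.3073, 0.083]
ee_rot: [0.719, 0.695, -0.0, -0.0]
ft_force: [0.1, 0.4, -0.1]
grip_width: 0.0395
finger_force: 0.0
t: 25.18
tcp_pos: [0.4847, -0.3067, 0.1795]
ee_rot: [0.719, 0.695, -0.0, -0.002]
ft_force: [-0.0, -0.3, -0.2]
grip_width: 0.04
finger_force: 0.0
t: 25.6
tcp_pos: [0.4814, -0.441, 0.2412]
ee_rot: [0.718, 0.696, -0.0, 0.001]
ft_force: [0.3, -0.4, -0.1]
grip_width: 0.04
finger_force: 0.0
t: 26.02
tcp_pos: [0.4793, -0.5103, 0.2394]
ee_rot: [0.718, 0.696, 0.001, -0.0]
ft_force: [0.2, 0.2, -0.5]
grip_width: 0.0397
finger_force: 0.0
flange [469.00283583 296.03420208] [400.36300786 167.11909378]
flange [510.6063679  295.05326169] [407.03028764 146.2325756 ]
bar end [472.57925977 296.03732209] [402.01141554 156.46748077]
bar end [515.30246134 295.03011171] [408.73769174 135.66958875]
```

View pics/c8.png

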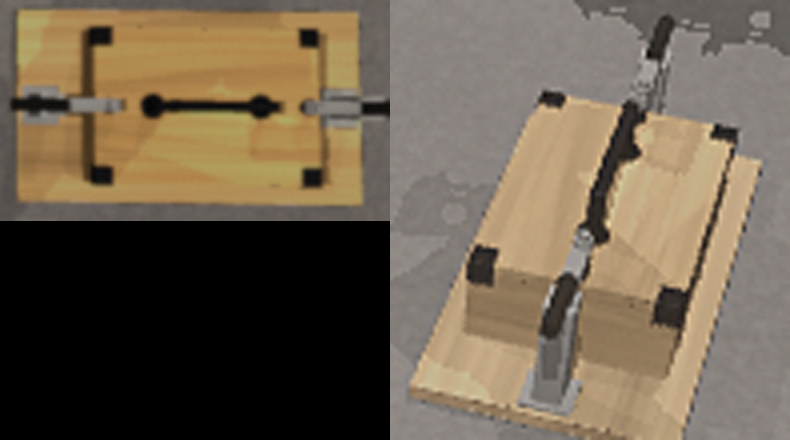

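The top view shows both flanges at (468.5,295.4) and (510,295.4), exactly over the collars. The side view shows the handle upright and flush, clear of the robot, so I'm handing the job in.

```bash
python3 -c "
from plant import env
print(env.close_job())"
```

```text
the job is handed in; nothing more can be done
None
```

The long handle is snapped home and flush in the case lid; it held a straight pull of 15–16 N for about 2 s, after a brief overshoot to about 23 N while I set the force (limit 30 N), and the job was handed in at about 26 s.

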